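# Tug, free and hold open the lid of a curing box

## Task

A colleague wants to lift the tray out of the curing box, and nobody knows whether its lid is caught. Leave the thumb catch alone at first and tug the lid up by its bar handle; if it is caught, slide the thumb catch on the front ledge all the way to the left end of its slot (left as seen from the robot). Then lift the lid to about 60 degrees and finish with the gripper still holding it up by the handle, because it falls shut when let go; leave the other things on the bench and on the box where they are.

Things in the scene. Friction and masses are not known exactly. Their poses are not given: they have to be found in the camera images.
- curing_box: white sheet-metal curing box, fixed on the bench, 250 deep x 240 wide; origin: centre of underside. Own +x runs from its front (console, nearest the robot) to its back, +y to its left seen from the robot; turned up to 17 deg. Front ledge: x -125 to -70 mm, height 72, with a fixed timer knob (30 wide, 17 high) at x -99, y 85. Lid: x -72 to 121, top at height 115
- lid_handle: handle on the lid: round steel bar, 12 mm diameter, 110 long, along the box's y, on two end posts; origin: middle of the bar. Lid shut: at x -33, y 0, height 150 mm in the box's frame, 35 above the lid's top. Grasp from above, fingers in front of and behind the bar; it can turn between the fingers as the lid swings, so the gripper may keep pointing down
- lid_hinge (a point): middle of the lid's hinge line, which runs along the box's y at its back: x 122, y 0, height 88 mm in the box's frame. With the lid shut the handle bar is 155 in front of and 62 above this line (167 mm radius)
- lid (a joint): lid angle, rad: 0 shut, positive up, to 1.75. No stay: it falls shut when let go. Lid about 0.7 kg; lifting at the handle takes 4 to 5 N. Caught, it has some 4 mm of play at its front and stops hard near 0.02 rad when pulled up; free, it keeps rising. Whether it is caught cannot be seen
- catch (a joint): thumb catch, m: 0 at the right end of its slot, 0.016 at the left end; found anywhere from 0.001 to 0.011. Stiff (about 2.5 N), stays where left. Its hook grips a keeper hidden in the lid, screwed on a few mm further left or right from box to box, so the value does not tell if the lid is caught; at 0.013 or more the lid is surely free
- catch_top (a point): middle of the top of the thumb catch: ridged black block, 16 (box x) x 12 (box y) x 20 mm high, on the front ledge, this point 92 mm above the bench. Slides along the box's y at x -100, from y -20 (right end) to y -4 (left end). Pinch it from above along y, or push it from its right side
- flat_file: bystander, leave where it is: flat needle file, steel, 180 x 7 x 5, lying on the bench in front of the box (mm)
- taper_file: bystander, leave where it is: taper needle file, steel, 160 x 7 x 5, lying on the bench to the right of the box (mm)
- ring_clamp: bystander, leave where it is: wooden ring clamp with a brass band, 140 x 26 x 25, lying on the bench to the left of the box (mm)
- ferrule: bystander, leave where it is: loose brass ferrule (short tube), 20 diameter, 16 high, standing on the box's front ledge, about 75 to the right of the catch (mm)
- blue_bin: bystander, leave where it is: blue plastic stacking bin, 150 x 110 x 75, far left (mm)
- red_bin: bystander, leave where it is: red plastic stacking bin, 150 x 110 x 75, far right (mm)
- sanding_stick: bystander, leave where it is: wooden sanding paddle, 215 x 40 x 12, lying on the right (mm)
- bench_brush: bystander, leave where it is: bench brush lying on the left (mm)

How it is judged:
By the outcome, as a careful person would: the job done as asked, in the order asked, and still so for the second after the job is handed in, while the arm keeps its last pose, push and grip.
It also fails if it takes over 56 s, if anything falls off the work surface, if the arm or the gripper's body presses on something with over 40 N, if the wrist force passes 120 N, or if a joint passes its speed limit or range.

## Robot

A 6-joint arm with a two-finger parallel gripper is mounted at the origin on the work surface. World frame = base frame: x ahead of the robot, y to its left, z up, the work surface at z = 0. Lengths are in m, angles in degrees, forces in N, time in s.
With the tool pointing down it reaches from about 0.325 to 0.875 m from the base axis. Payload 4.4 kg.
Tool frame: the origin (TCP) lies on the front face of the gripper's body, between the roots of the fingers; the fingertips stand 73 mm ahead of it and the grasp point (between the pads) lies r.grip_point_offset ahead of it (r.grip_point_offset is the distance from the TCP to the grasp point, in m); z points along the fingers, y is the line along which they close (so a half turn about z gives the same grasp; the last joint's range is limited). The gripper opens to 85 mm and grips with 20 to 120 N. Pads are 22 mm wide; open, the fingers measure 114 mm over their backs; the gripper's body (76 mm by 85 mm) begins 54 mm behind the grasp point. The pads swing forward as they close: fully open they stand 13 mm farther back than shut.
Start: joints at [-76.748, 11.837, 88.321, -0, 79.842, -8.623], TCP at [0.214, -0.534, 0.304] pointing down, gripper open.
Joint ranges: [-156.59, 156.59], [-49.26, 127.26], [12.9, 141.05], [-63.56, 243.56], [4.71, 150.69], [-161.64, 161.64]. Speed limits (degrees/s): [159.86, 159.86, 180, 180, 180, 180].

## Interface

Orientations are given as [roll, pitch, yaw] about the fixed x, y, z axes, in that order (R = Rz(yaw) Ry(pitch) Rx(roll)).
In Python, from station import r, imaging gives the robot as it stands.
- The arm moves only by the tool servo_tool, never from a script. Its argument "targets" is a list of rows, each an object with "dr": the turn, a rotation vector about the tool's x, y, z in degrees, a list of three; "linear": the shift along the tool's x, y, z in cm, a list of three; "fingers": the opening, from 0 (shut) to 1 (fully open). In form: [{"dr": [ax, ay, az], "linear": [x, y, z], "fingers": fingers}, ...]. A call has 1 to 5 rows; each row shifts and turns the commanded pose from where the row before left it, along the tool's axes as they then stand; what a row does not reach is not made up. A row lasts 1/8 s, in which the tool goes at most 62.5 mm and 10.7 degrees, less where a joint would pass 70% of its speed; a pose out of reach is approached as far as the arm can. A call is refused whole if a number of a shift passes 6.25 or a number of a turn 10.7, either way. A call with a gripper value outside its range is refused whole. The fingers move at their own pace and stop on an object; "newtons" is the grip in N (left out, the last holds). Time passes only in rows, so rows that do not move let the fingers close. It gives the time, the measured TCP pose, the force, the opening and the grip force at its end, in the units of the state.
- r.get_state(): the state, without advancing time (a new reading comes with each control period).
- imaging.read_camera(name): name is "scene" or "top" or "wrist"; returns the picture (400x640x3 uint8, red, green, blue); there is no depth.
- imaging.camera_params(name): a dict with "camera_matrix" (3x3 intrinsics, pixels), "rvec" (rotation vector, rad) and "tvec" (3), from world to camera coordinates, as OpenCV has them; the wrist camera has in their place "mount" (4x4, takes a point from camera to tool coordinates, whose origin is the TCP and whose axes are the flange's). Camera axes: x right, y down, z forward; pixel columns grow to the right and rows downward; lengths in m; the calibration is good to about 2 mm. A picture is of the moment at which its call begins: read the wrist's pose just before it. camera_params takes no time and is no camera call.
- r.close_job(): hands the job in; it is judged then, once.
The state is a dict: "clock": time; "qpos": joint angles; "joint_vel": joint speeds; "tau": joint torques, N m; "ee_pos": TCP position; "tool_rot": TCP orientation; "wrist_force": force on the tool from outside, world axes, zero at the start; "ft_torque": the same for the moment, N m; "finger_gap": finger opening in m; "finger_force": force on a finger pad.
Only numpy, scipy, OpenCV 4.12 (cv2) and the standard library are available. Lean on these libraries where they do the work, as an engineer would, in place of code of your own. Each camera call takes 0.05 s, during which the arm holds its last target. There are 200 camera calls.

## Working session

There is one attempt and no reset: what is moved stays moved. The work goes in short steps, Python scripts to look and compute and a tool call to move; the robot and the scene stay as the last step left them, time stands still between calls to the robot, and variables do not carry over. Pictures are saved under pics/ and viewed, at most 10 in all, crops included, and the job is handed in when it is done.

Besides the shell and the picture viewer there is one more tool, called as name(argument=value, ...) on one line, values as JSON. servo_tool: Moves the arm, as the interface text tells. Its arguments: {"type":"object","properties":{"targets":{"type":"array"},"newtons":{"type":"number"}},"required":["targets"]}

```bash
ls; mkdir -p pics
python3 - <<'E'
from station import r, imaging
import cv2
print(r.get_state(), r.grip_point_offset)
for n in ("top","scene"):
    cv2.imwrite(f"pics/{n}0.png", imaging.read_camera(n)[:,:,::-1]); print(imaging.camera_params(n))
print(imaging.camera_params("wrist"))
E
```

```text
pics
{'clock': 0.0, 'qpos': array([-7.67492282e+01,  1.18864453e+01,  8.84060427e+01,  3.16220506e-04,
        7.98428028e+01, -8.62267198e+00]), 'joint_vel': array([ 0.03531946, -0.06975952, -0.0013535 , -0.02931558, -0.01182449,
       -0.02342213]), 'tau': array([ 6.11540763e-04, -3.83034074e+01, -2.91591418e+01, -1.09073799e-04,
        1.06335469e-02, -2.86294274e-06]), 'ee_pos': array([ 0.21407445, -0.53301244,  0.30269352]), 'tool_rot': array([-1.79866285e+02, -2.05912761e-02,  2.18733636e+01]), 'wrist_force': array([-0.14772169, -0.89885377, -0.51673607]), 'ft_torque': array([ 0.01106585,  0.00110407, -0.05635505]), 'finger_force': 0.0, 'finger_gap': 0.08554743696186948} 0.0539
{'camera_matrix': array([[480.26507355,   0.        , 319.52914012],
       [  0.        , 480.26507355, 196.63710189],
       [  0.        ,   0.        ,   1.        ]]), 'rvec': array([ 2.14468083, -2.11055766,  0.19401488]), 'tvec': array([-0.01587291,  0.51371226,  1.30544788])}
{'camera_matrix': array([[410.41722244,   0.        , 319.52117899],
       [  0.        , 410.41722244, 199.29082807],
       [  0.        ,   0.        ,   1.        ]]), 'rvec': array([ 2.32442199,  0.64148211, -0.25780426]), 'tvec': array([-0.42472835, -0.1035489 ,  1.52063589])}
{'camera_matrix': array([[296.90879251,   0.        , 316.14538919],
       [  0.        , 296.90879251, 203.76351559],
       [  0.        ,   0.        ,   1.        ]]), 'mount': array([[ 9.23399261e-04, -9.47607603e-01, -3.19435405e-01,
         8.11072283e-02],
       [ 9.99999104e-01,  5.65290718e-04,  1.21378108e-03,
        -6.09039041e-04],
       [-9.69614310e-04, -3.19436240e-01,  9.47607276e-01,
        -6.91443131e-02],
       [ 0.00000000e+00,  0.00000000e+00,  0.00000000e+00,
         1.00000000e+00]])}
```

View pics/top0.png

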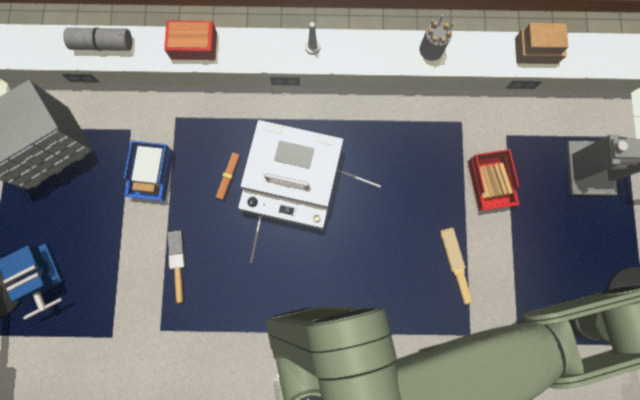

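View pics/scene0.png

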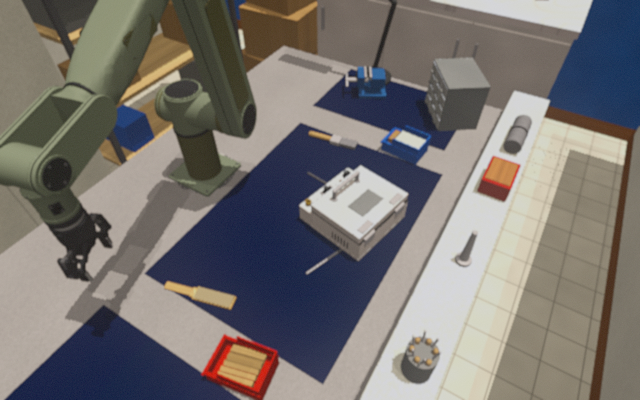

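The top view shows the white box around (290,175), with the knob near (252,202), the catch near (287,210), the ferrule near (317,218) and the handle near (287,181). I'll enlarge it and cast first rays.

```bash
cat > h.py <<'E'
from station import r, imaging
import numpy as np, cv2
from scipy.spatial.transform import Rotation as R
def cam(n, st=None):
    p=imaging.camera_params(n); K=p["camera_matrix"]
    if n=="wrist":
        M=p["mount"]; Rt=R.from_euler("xyz",st["tool_rot"],degrees=True).as_matrix()
        return K, Rt@M[:3,:3], np.array(st["ee_pos"])+Rt@M[:3,3]   # cam->world, centre
    Rc=cv2.Rodrigues(p["rvec"])[0]; return K, Rc.T, -Rc.T@p["tvec"]
def ray(c,uv,z):
    K,Rw,C=c; d=Rw@np.linalg.solve(K,[uv[0],uv[1],1.]); return C+d*(z-C[2])/d[2]
def proj(c,P):
    K,Rw,C=c; q=K@(Rw.T@(np.array(P)-C)); return q[:2]/q[2]
def box(P,o,yaw):  # box frame -> world
    a=np.radians(yaw); c,s=np.cos(a),np.sin(a); return np.array([o[0]+c*P[0]-s*P[1],o[1]+s*P[0]+c*P[1],P[2]])
E
python3 - <<'E'
from h import *
im=cv2.imread("pics/top0.png")[110:240,215:365]
cv2.imwrite("pics/c0.png",cv2.resize(im,None,fx=4.6,fy=4.6,interpolation=cv2.INTER_CUBIC))
c=cam("top")
for uv,z in [((252,202),.089),((317,218),.088),((287,210),.092),((287,181),.15)]: print(uv,ray(c,uv,z).round(4))
E
```

```text
(252, 202) [0.4883 0.1757 0.089 ]
(317, 218) [ 0.4475 -0.0017  0.088 ]
(287, 210) [0.4674 0.0797 0.092 ]
(287, 181) [0.5351 0.0779 0.15  ]
```

View pics/c0.png

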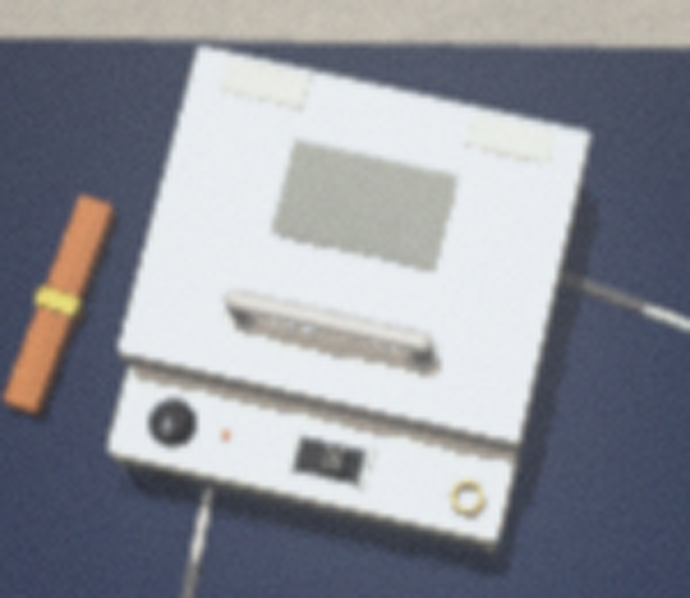

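In the enlarged crop the bar runs from (232,298) to (434,345). The lid corners are at (199,47), (590,132), (519,441) and (120,353), the knob at (172,421), the catch slot around (330,460) and the ferrule at (468,498).

Run:
```python
from h import *
from scipy.optimize import least_squares
c=cam("top"); f=lambda p:(215+(p[0]+.5)/4.6-.5,110+(p[1]+.5)/4.6-.5)
obs=[((199,47),(121,120,115)),((590,132),(121,-120,115)),((519,441),(-72,-120,115)),((120,353),(-72,120,115)),((172,421),(-99,85,89)),((232,298),(-33,57,150)),((434,345),(-33,-57,150))]
W=np.array([ray(c,f(p),b[2]/1e3) for p,b in obs]); B=np.array([b for _,b in obs])/1e3
s=least_squares(lambda x:np.concatenate([(box(b,x[:2],x[2])-w)[:2] for b,w in zip(B,W)])*1e3,[.57,.08,-13])
o,y=s.x[:2],s.x[2]; print(s.x, s.fun.round(1))
for n,b in [("handle",(-.033,0,.15)),("catchR",(-.1,-.02,.092)),("catchL",(-.1,-.004,.092)),("hinge",(.122,0,.088))]: print(n,box(b,o,y).round(4))
st=r.get_state();print(st["ee_pos"],st["tool_rot"])
```

```text
[  0.57125481   0.07237725 -11.72305943] [ 0.9  0.1  1.  -0.9 -1.5 -1.5 -0.8  0.5  0.9 -0.1 -1.3 -1.   0.9  2.8]
handle [0.5389 0.0791 0.15  ]
catchR [0.4693 0.0731 0.092 ]
catchL [0.4725 0.0888 0.092 ]
hinge [0.6907 0.0476 0.088 ]
[ 0.21412113 -0.53306006  0.30282071] [-1.79881626e+02 -1.90467617e-02  2.18793667e+01]
```

servo_tool(targets=[{"dr": [0,0,-9.4],"linear": [0,0,0],"fingers": 1},{"dr": [0,0,-9.4],"linear": [0,0,0],"fingers": 1},{"dr": [0,0,-9.4],"linear": [0,0,0],"fingers": 1},{"dr": [0,0,-9.4],"linear": [0,0,0],"fingers": 1},{"dr": [0,0,-9.4],"linear": [0,0,0],"fingers": 1}])

```text
clock: 0.72
ee_pos: [0.2141, -0.5332, 0.3032]
tool_rot: [-180.0, -0.1, 69.2]
wrist_force: [0.9, 0.3, -0.5]
finger_gap: 0.0853
finger_force: 0.0
```

servo_tool(targets=[{"dr": [0,0,-9.4],"linear": [0,0,0],"fingers": 1},{"dr": [0,0,0],"linear": [4.75,1.4,0],"fingers": 1},{"dr": [0,0,0],"linear": [4.75,1.4,0],"fingers": 1},{"dr": [0,0,0],"linear": [4.75,1.4,0],"fingers": 1},{"dr": [0,0,0],"linear": [4.75,1.4,0],"fingers": 1}])

```text
clock: 1.35
ee_pos: [0.308, -0.3573, 0.3034]
tool_rot: [-180.0, -0.0, 78.2]
wrist_force: [0.6, -0.6, 0.3]
finger_gap: 0.0855
finger_force: 0.0
```

servo_tool(targets=[{"dr": [0,0,0],"linear": [4.75,1.4,0],"fingers": 1},{"dr": [0,0,0],"linear": [4.75,1.4,0],"fingers": 1},{"dr": [0,0,0],"linear": [4.75,1.4,0],"fingers": 1},{"dr": [0,0,0],"linear": [4.75,1.4,0],"fingers": 1},{"dr": [0,0,0],"linear": [4.75,1.4,0],"fingers": 1}])

```text
clock: 1.98
ee_pos: [0.4247, -0.139, 0.3036]
tool_rot: [-180.0, -0.0, 78.3]
wrist_force: [0.5, -0.4, -1.2]
finger_gap: 0.0855
finger_force: 0.0
```

servo_tool(targets=[{"dr": [0,0,0],"linear": [4.75,1.4,0],"fingers": 1},{"dr": [0,0,0],"linear": [4.75,1.4,0],"fingers": 1},{"dr": [0,0,0],"linear": [4.75,1.4,0],"fingers": 1},{"dr": [0,0,0],"linear": [4,1.2,0],"fingers": 1},{"dr": [0,0,0],"linear": [0,0,0],"fingers": 1}])

```text
clock: 2.6
ee_pos: [0.5148, 0.0293, 0.3033]
tool_rot: [-179.9, -0.0, 78.5]
wrist_force: [-1.4, -0.9, 0.2]
finger_gap: 0.0852
finger_force: 0.0
```

Run:
```python
from h import *
st=r.get_state(); im=imaging.read_camera("wrist"); cv2.imwrite("pics/w1.png",im[:,:,::-1])
print(st["clock"],st["ee_pos"],st["tool_rot"],st["qpos"],st["wrist_force"])
c=cam("wrist",st); o,y=(.57125,.07238),-11.72
for n,b in [("handle",(-.033,0,.15)),("hL",(-.033,.055,.15)),("hR",(-.033,-.055,.15)),("catchR",(-.1,-.02,.092)),("catchL",(-.1,-.004,.092)),("knob",(-.099,.085,.089))]: print(n,proj(c,box(b,o,y)).round(1))
```

```text
2.6 [0.51484603 0.02934055 0.30329916] [-1.79943199e+02 -1.82891709e-02  7.85217068e+01] [-6.37203130e+00  4.65136112e+00  9.65674760e+01  2.37209217e-02
  7.88361118e+01  5.10164890e+00] [-1.44385747 -0.89473284  0.15505459]
handle [336.3 144.2]
hL [338.5  62.5]
hR [334.5 213.8]
catchR [261.2 157.3]
catchL [260.2 140.1]
knob [256.2  32.5]
```

View pics/w1.png

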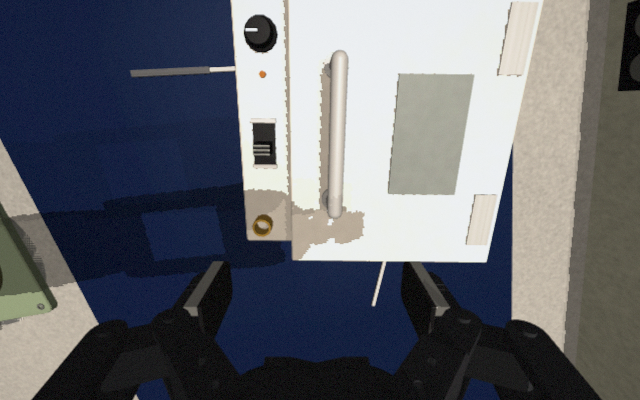

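The wrist view shows the bar from (340,52) to (335,217), which is where I predicted it. The catch slot is around (263,143), the knob at (261,33) and the ferrule at (262,226). The estimate holds to about 1–2 mm, so next I'll settle and go to the bar.

servo_tool(targets=[{"dr": [0,0,0],"linear": [0,0,0],"fingers": 1},{"dr": [0,0,0],"linear": [0,0,0],"fingers": 1}])

```text
clock: 2.9
ee_pos: [0.514, 0.026, 0.3038]
tool_rot: [-180.0, 0.0, 78.2]
wrist_force: [0.0, 0.3, 0.7]
finger_gap: 0.085
finger_force: 0.0
```

Run:
```python
from h import *
st=r.get_state(); im=imaging.read_camera("wrist"); cv2.imwrite("pics/w2.png",im[:,:,::-1]); c=cam("wrist",st)
Rt=R.from_euler("xyz",st["tool_rot"],degrees=True).as_matrix()
print(st["ee_pos"],st["tool_rot"],((Rt.T@(np.array([.539,.079,.204])-st["ee_pos"]))*100).round(2))
o,y=(.57125,.07238),-11.72
for b in [(-.033,0,.15),(-.033,.055,.15),(-.033,-.055,.15),(-.1,-.02,.092),(-.1,-.004,.092)]: print(proj(c,box(b,o,y)).round(1))
u,v=proj(c,box((-.1,-.012,.092),o,y)).astype(int)
cv2.imwrite("pics/w2c.png",cv2.resize(im[max(v-60,0):v+60,max(u-60,0):u+140,::-1],None,fx=4,fy=4,interpolation=cv2.INTER_CUBIC)); print(u-60,v-60)
```

```text
[0.51400227 0.02603633 0.30379053] [-1.79983267e+02  1.55373491e-02  7.81751548e+01] [5.7  1.36 9.98]
[336.  139.2]
[337.6  56.8]
[334.6 209.3]
[260.8 153.8]
[259.8 136.5]
200 85
```

View pics/w2c.png

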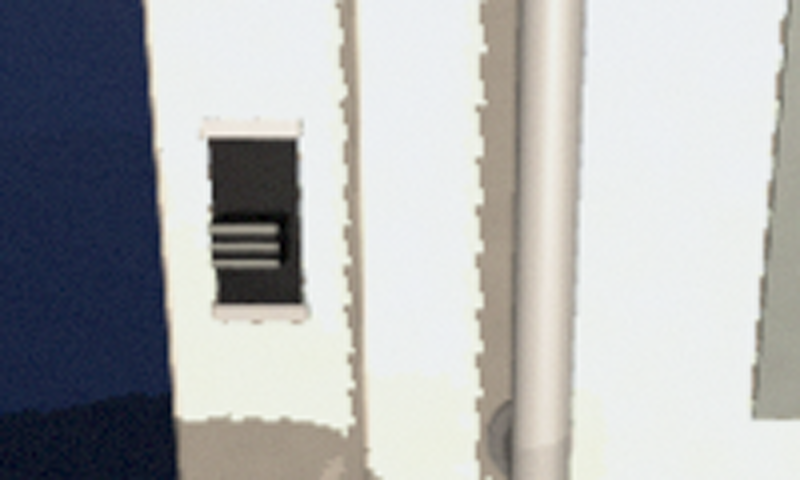

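The crop shows the ridged catch top at (245,245), which is full-image (261,146), so the catch value is about 0.007. The bar centre is at full-image u≈337. I'll descend over the bar and grip it.

servo_tool(targets=[{"dr": [0,0,0],"linear": [3,0.7,0],"fingers": 1},{"dr": [0,0,0],"linear": [2.7,0.7,0],"fingers": 0.7},{"dr": [0,0,0],"linear": [0,0,3],"fingers": 0.6},{"dr": [0,0,0],"linear": [0,0,3],"fingers": 0.6},{"dr": [0,0,0],"linear": [0,0,2],"fingers": 0.6}])

```text
clock: 3.58
ee_pos: [0.5389, 0.0793, 0.2224]
tool_rot: [-179.9, 0.0, 78.2]
wrist_force: [-0.2, -0.7, -1.2]
finger_gap: 0.0514
finger_force: 0.0
```

servo_tool(targets=[{"dr": [0,0,0],"linear": [0,0,1.2],"fingers": 0.6},{"dr": [0,0,0],"linear": [0,0,0.8],"fingers": 0.6},{"dr": [0,0,0],"linear": [0,0,0],"fingers": 0.5}])

```text
clock: 3.95
ee_pos: [0.5397, 0.0798, 0.2038]
tool_rot: [-180.0, 0.0, 78.3]
wrist_force: [0.4, -0.1, -0.3]
finger_gap: 0.0429
finger_force: 0.0
```

servo_tool(targets=[{"dr": [0,0,0],"linear": [0,0,0],"fingers": 0.1},{"dr": [0,0,0],"linear": [0,0,0],"fingers": 0},{"dr": [0,0,0],"linear": [0,0,0],"fingers": 0},{"dr": [0,0,0],"linear": [0,0,0],"fingers": 0}], newtons=40)

```text
clock: 4.45
ee_pos: [0.5402, 0.0801, 0.2049]
tool_rot: [179.9, -0.0, 78.3]
wrist_force: [-1.4, 0.5, 4.8]
finger_gap: 0.0104
finger_force: 39.2
```

servo_tool(targets=[{"dr": [0,0,0],"linear": [0,0,-0.2],"fingers": 0},{"dr": [0,0,0],"linear": [0,0,-0.2],"fingers": 0},{"dr": [0,0,0],"linear": [0,0,0],"fingers": 0}])

```text
clock: 4.82
ee_pos: [0.5408, 0.0799, 0.2069]
tool_rot: [179.8, -0.0, 78.3]
wrist_force: [7.1, -0.1, -8.5]
finger_gap: 0.0106
finger_force: 38.9
```

servo_tool(targets=[{"dr": [0,0,0],"linear": [0,0,-0.2],"fingers": 0},{"dr": [0,0,0],"linear": [0,0,0],"fingers": 0}])

```text
clock: 5.08
ee_pos: [0.5415, 0.0798, 0.2089]
tool_rot: [179.7, -0.0, 78.3]
wrist_force: [9.3, -0.5, -10.4]
finger_gap: 0.0103
finger_force: 38.9
```

servo_tool(targets=[{"dr": [0,0,0],"linear": [0,0,-0.2],"fingers": 0},{"dr": [0,0,0],"linear": [0,0,0],"fingers": 0}])

```text
clock: 5.32
ee_pos: [0.5422, 0.0796, 0.2109]
tool_rot: [179.6, -0.1, 78.2]
wrist_force: [11.5, -0.6, -10.7]
finger_gap: 0.0104
finger_force: 38.9
```

servo_tool(targets=[{"dr": [0,0,0],"linear": [0,0,-0.2],"fingers": 0},{"dr": [0,0,0],"linear": [0,0,0],"fingers": 0}])

```text
clock: 5.58
ee_pos: [0.543, 0.0794, 0.2129]
tool_rot: [179.5, -0.1, 78.2]
wrist_force: [15.0, -0.7, -13.9]
finger_gap: 0.0106
finger_force: 38.8
```

It is free: after 8 mm of lift the bar has pulled the tool back 3 mm along the hinge arc, well past the 0.02 rad stop. I'll follow the arc and confirm.

servo_tool(targets=[{"dr": [0,0,0],"linear": [0,0.3,-0.25],"fingers": 0},{"dr": [0,0,0],"linear": [0,0.3,-0.3],"fingers": 0},{"dr": [0,0,0],"linear": [0,0.35,-0.6],"fingers": 0},{"dr": [0,0,0],"linear": [0,0.35,-0.65],"fingers": 0},{"dr": [0,0,0],"linear": [0,0,0],"fingers": 0}])

```text
clock: 6.2
ee_pos: [0.5524, 0.0774, 0.2305]
tool_rot: [-179.9, -0.0, 78.3]
wrist_force: [5.3, -0.3, -9.2]
finger_gap: 0.0105
finger_force: 39.0
```

Run:
```python
from h import *
im=imaging.read_camera("wrist"); cv2.imwrite("pics/w3.png",im[:,:,::-1]); s=r.get_state(); print(s["ee_pos"],s["wrist_force"])
```

```text
[0.55227034 0.07747013 0.2302879 ] [ 6.321735   -0.01345575 -9.24003742]
```

View pics/w3.png

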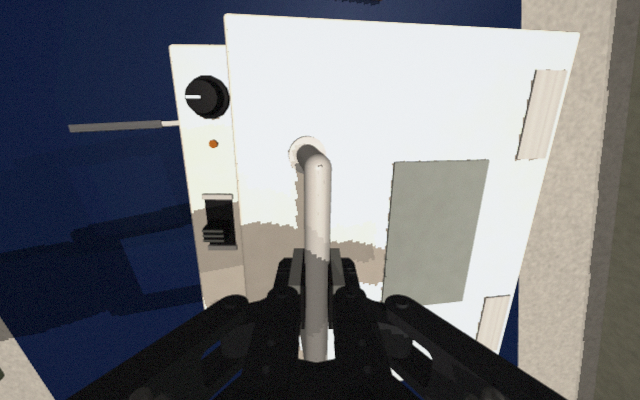

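The bar is gripped from (316,160) downward. The lid is clearly up: its front edge at u≈230 stands apart from the ledge, and the post base at (307,150) is swung over. The catch at (218,235) hasn't been touched. The lid is free, so I'll keep lifting.

servo_tool(targets=[{"dr": [0,0,0],"linear": [0,0.82,-1.2],"fingers": 0},{"dr": [0,0,0],"linear": [0,0.93,-1.13],"fingers": 0},{"dr": [0,0,0],"linear": [0,1.01,-1.04],"fingers": 0},{"dr": [0,0,0],"linear": [0,1.11,-0.95],"fingers": 0},{"dr": [0,0,0],"linear": [0,0,0],"fingers": 0}])

```text
clock: 6.88
ee_pos: [0.591, 0.0692, 0.277]
tool_rot: [179.9, 0.0, 78.3]
wrist_force: [-5.8, -0.4, -1.2]
finger_gap: 0.0103
finger_force: 39.7
```

servo_tool(targets=[{"dr": [0,0,0],"linear": [0,1.18,-0.85],"fingers": 0},{"dr": [0,0,0],"linear": [0,1.25,-0.75],"fingers": 0},{"dr": [0,0,0],"linear": [0,1.32,-0.63],"fingers": 0},{"dr": [0,0,0],"linear": [0,0,0],"fingers": 0}])

```text
clock: 7.38
ee_pos: [0.6281, 0.0613, 0.3004]
tool_rot: [179.8, 0.0, 78.3]
wrist_force: [-7.2, -1.1, 7.0]
finger_gap: 0.0107
finger_force: 41.2
```

servo_tool(targets=[{"dr": [0,0,0],"linear": [0,1.3,-0.8],"fingers": 0},{"dr": [0,0,0],"linear": [0,1.35,-0.55],"fingers": 0},{"dr": [0,0,0],"linear": [0,0,0],"fingers": 0}])

```text
clock: 7.75
ee_pos: [0.6529, 0.056, 0.3096]
tool_rot: [-179.9, 0.1, 78.2]
wrist_force: [-2.7, -1.3, -5.2]
finger_gap: 0.0104
finger_force: 40.4
```

servo_tool(targets=[{"dr": [0,0,0],"linear": [0,1.43,-0.35],"fingers": 0},{"dr": [0,0,0],"linear": [0,0,0],"fingers": 0},{"dr": [0,0,0],"linear": [0,0,0],"fingers": 0}])

```text
clock: 8.12
ee_pos: [0.666, 0.0532, 0.3129]
tool_rot: [-179.9, 0.1, 78.3]
wrist_force: [-1.4, -3.2, -8.7]
finger_gap: 0.0104
finger_force: 40.1
```

Run:
```python
from h import *
s=r.get_state(); print(s["ee_pos"],s["wrist_force"])
g=s["ee_pos"]-np.array([0,0,.0539]); h=box((.122,0,.088),(.57125,.07238),-11.72)
a=np.radians(-11.72); dx=(g-h)[:2]@[np.cos(a),np.sin(a)]; dz=(g-h)[2]
print(dx,dz,np.hypot(dx,dz),np.degrees(np.arctan2(dz,-dx))-21.8)
im=imaging.read_camera("scene")[100:300,220:460,::-1]; im2=imaging.read_camera("wrist")[:,:,::-1]
cv2.imwrite("pics/s4.png",np.vstack([cv2.resize(im,(480,400)),cv2.resize(im2,(480,200))]) if 0 else cv2.resize(im,(720,600),interpolation=cv2.INTER_CUBIC))
```

```text
[0.66602591 0.05323096 0.31288581] [-1.39075891 -3.24002137 -8.70148409]
-0.02531025514007927 0.1709858125938489 0.1728489430793105 59.77990912726543
```

View pics/s4.png

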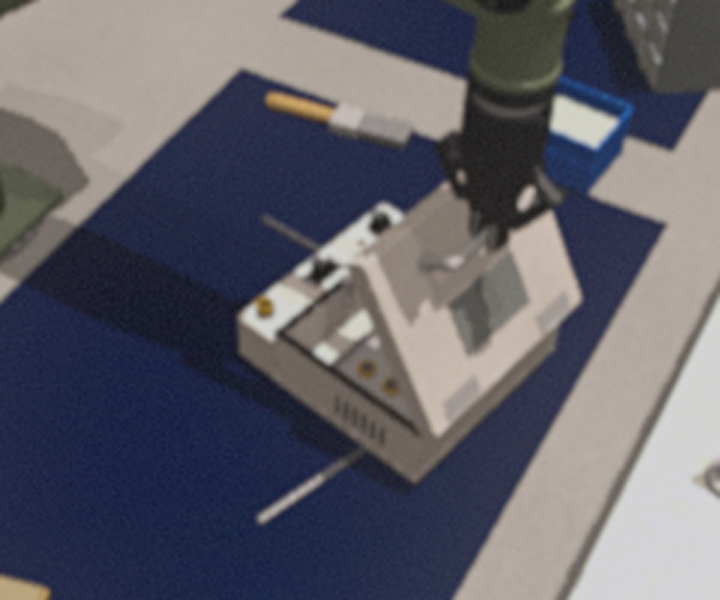

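The lid stands open at about 60 degrees, with the gripper holding the bar near (480,250). The ferrule (263,307), catch (322,268), knob and both files are where they were. I'll hand it in.

```bash
python3 -c "
from station import r
print(r.get_state()['finger_force'], r.close_job())"
```

```text
the job is handed in; nothing more can be done
40.00330209732056 None
```

The tug showed the lid was not caught, so I left the thumb catch alone, lifted the lid to about 60°, and handed the job in with the gripper still holding it up by the handle.

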